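# Roll a specimen tube onto the label reader's line and read it

## Task

Book in the white specimen tube with the orange cap at the label reader: with the fingertips on top of it, roll it sideways across the black mat, never lifting it, until it lies at rest centred on the yellow line. Only then press the green read key all the way down and let it go. Nothing is picked up, and the pot on the mat and the other things around the reader stay where they are.

Things in the scene. Friction and masses are not known exactly. Their poses are not given: they have to be found in the camera images.
- line (a point): Centre of the yellow line (200 mm long, 5 mm wide, painted flat) on the label reader's black rubber mat, at the mat's surface, 14 mm above the bench. x along the line, away from the robot, towards the reader's column; y across the line, to the left; z up. The mat is flat, 200 mm along x by 306 mm along y, centred here, between low side rails whose tops are 5 mm above it.
- reader: Label reader, fixed to the bench; origin under the line's centre at bench height, axes as the line's; heading within 0.25 rad of straight ahead. Cream base 12 mm high, x -150 to +250 mm, y -172 to +172 mm. A column 22 mm thick at x = +213 mm, y = 0 carries a grey scan head 82 mm wide over x = +145 to +265 mm, 130 to 245 mm above the bench.
- tube_center (a point): Centre of the specimen tube, on its axis, 15 mm above the mat: a straight rigid white cylinder 30 mm in diameter, 110 mm long, 40 to 85 g, with a flush orange cap at its far end and a barred paper label. It starts nearly parallel to the line, 55 to 85 mm to its left or right. It barely coasts; a fingertip on its top, moved sideways, rolls it by half of the fingertip's travel.
- tube: The same tube: origin at its centre, on its axis; x along the axis, towards the orange cap (away from the robot at the start); y and z turn with it as it rolls (z is up at the start).
- read_key (a joint): Travel of the green read key: 0 released, 0.005 m fully down; a spring returns it, about 4 N when fully down.
- read_key_top (a point): Centre of the top face of the green round read key (32 mm in diameter, in a black round collar) near the corner of the reader's base on the robot's side, to the right: 122 mm before and 105 mm to the right of the line's centre in the reader's axes. Its top stands about 30 mm above the bench; it is pressed straight down.
- pot: White specimen pot with a blue lid and a paper label, standing on the mat on the other side of the yellow line from the tube, 55 to 85 mm from the line: 42 mm in diameter, 62 mm high; origin at the centre of its underside. To be left alone.
- oil: Small amber dropper bottle, 30 mm in diameter, 70 mm high, right of the reader; origin at the centre of its underside. To be left alone.
- reagent: Amber reagent bottle, 68 mm in diameter, 150 mm high, left of the reader; origin at the centre of its underside. To be left alone.
- beaker: Clear plastic beaker with a pipette in it, 82 mm in diameter, 100 mm high (the pipette reaches 162 mm), right of the reader; origin at the centre of its underside. To be left alone.
- slidebox: Flat blue slide box, 87 by 82 mm, 34 mm high, right of the reader; origin at the centre of its underside. To be left alone.
- rack: Orange tube rack with small red- and green-capped tubes, 110 by 52 mm, 80 mm high to the caps, left of the reader; origin at the centre of its underside. To be left alone.
There are look-alikes about, which are no part of the job. What is shaped like the tube but brown or purple is not meant.

How it is judged (in metres and radians):
On the way, in this order (a step that is already met when the one before it is completed fails the run):
1. the tube has rolled: turned about its own axis by more than 115 degrees while lying on the mat (angle between tube's own z axis and vertical above 2 rad and height (world z) of tube_center between 0.026 and 0.032 m), for 0.02 s.
2. the tube lies at rest centred on the yellow line (y of tube_center in the frame of line between -0.006 and 0.006 m and x of tube_center in the frame of line between -0.03 and 0.03 m and angle between the x axis of tube and the x axis of line, either way round below 0.15 rad and height (world z) of tube_center between 0.026 and 0.032 m and linear speed of tube below 0.01 m/s and angular speed of tube below 0.5 rad/s), for 0.2 s.
3. the read key is pressed all the way down (value of joint read_key above 0.004 m and y of tube_center in the frame of line between -0.006 and 0.006 m and x of tube_center in the frame of line between -0.03 and 0.03 m and angle between the x axis of tube and the x axis of line, either way round below 0.15 rad), for 0.05 s.
At the end, for the whole second after the job is handed in: The tube lies at rest on the mat, its axis within 6 mm of the yellow line's centre line and within 0.15 rad of its direction, its middle within 30 mm of the line's middle; the read key has been pressed and has come back up; every other thing stands within 15 mm of where it was (all of step 2 and value of joint read_key below 0.0015 m and distance of each of pot, oil, reagent, beaker, slidebox, rack from where it was at the start of the episode below 0.015 m and angle between each of pot, oil, reagent, beaker, slidebox, rack's own z axis and vertical below 0.2 rad); the robot touches nothing.
It fails at once if the tube is lifted, stood up or carried (its centre more than 6 mm higher than when lying on the mat) (height (world z) of tube_center above 0.035 m).
It fails at once if the read key is pressed while the tube is off the line (value of joint read_key above 0.003 m and (not (y of tube_center in the frame of line below 0.008 m) or not (y of tube_center in the frame of line above -0.008 m) or not (x of tube_center in the frame of line below 0.035 m) or not (x of tube_center in the frame of line above -0.035 m) or not (angle between the x axis of tube and the x axis of line, either way round below 0.18 rad))).
It fails at once if a bystander is pushed more than 15 mm or tipped (distance of any of pot, oil, reagent, beaker, slidebox, rack from where it was at the start of the episode above 0.015 m or angle between any of pot, oil, reagent, beaker, slidebox, rack's own z axis and vertical above 0.3 rad).
It also fails if it takes over 64 s, if anything falls off the work surface, if the arm or the gripper's body presses on something with over 40 N, if the wrist force passes 120 N, or if a joint passes its speed limit or range.

## Robot

A 7-joint arm with a two-finger parallel gripper is mounted at the origin on the work surface. World frame = base frame: x ahead of the robot, y to its left, z up, the work surface at z = 0. Lengths are in m, angles in degrees, forces in N, time in s.
With the tool pointing down it reaches from about 0.425 to 0.95 m from the base axis. Payload 4.7 kg.
Tool frame: the origin (TCP) lies midway between the tips of the shut fingers; the grasp point (between the pads) lies 19 mm behind it (robot.grip_depth is the distance from the TCP to the grasp point, in m); z points along the fingers, y is the line along which they close (so a half turn about z gives the same grasp; the last joint's range is limited). The gripper opens to 87 mm and grips with 3 to 60 N. Pads are 19 mm wide; open, the fingers measure 117 mm over their backs; the gripper's body (75 mm by 190 mm) begins 51 mm behind the grasp point.
Start: joints at [-65.655, 26.849, -2.785, 87.806, 1.381, 65.374, -4.715], TCP at [0.296, 0.607, 0.223] pointing down, gripper open.
Joint ranges: [-148.3, 148.3], [-19.14, 114.17], [-79.39, 73.82], [5.75, 140.21], [-59.74, 239.74], [12.07, 113.84], [-152.46, 152.46]. Speed limits (degrees/s): [147.25, 147.25, 180, 180, 180, 180, 180].

## Interface

Orientations are given as a 3x3 rotation matrix whose columns are the frame's x, y, z axes.
In Python, from cell import robot gives the robot as it stands. The module is installed in compiled form; this text tells all that it offers.
- The arm moves only by the shell command python3 -m inch 'ROWS' [FORCE]. ROWS is JSON, a list of rows, each a list of 3 entries, a list of its own where there are three numbers: the opening, from 0 (shut) to 1 (fully open), then the shift along the tool's x, y, z normalised to -1 to 1, where 1 is 3 cm, then the turn about the tool's z normalised to -1 to 1, where 1 is 5 degrees. A call has 1 to 20 rows; each row shifts and turns the commanded pose from where the row before left it, along the tool's axes as they then stand; what a row does not reach is not made up. A row lasts 1/10 s, in which the tool goes at most 50 mm and 8.59 degrees, less where a joint would pass 70% of its speed; a pose out of reach is approached as far as the arm can. A call with a number of a shift or a turn outside -1 to 1 is refused whole. A call with a gripper value outside its range is refused whole. The fingers move at their own pace and stop on an object; FORCE is the grip in N (left out, the last holds). Time passes only in rows, so rows that do not move let the fingers close. It gives the time, the measured TCP pose, the force, the opening and the grip force at its end, in the units of the state.
- robot.observe(): the state, without advancing time (a new reading comes with each control period).
- robot.capture(name): name is "side" or "top"; returns a dict with "image" (400x640x3 uint8, red, green, blue), "fx", "fy", "cx", "cy" (pixels), "k1" (the pictures are not rectified: a ray, as slopes to the right and down, at radius r is drawn at 1 + k1 r^2 times it, then the intrinsics apply), "extrinsics" (4x4, takes a point from camera to world coordinates). Camera axes: x right, y down, z forward; pixel columns grow to the right and rows downward; lengths in m; the calibration is good to about 2 mm. A picture is of the moment at which its call begins. There is no depth.
- robot.finish_job(): hands the job in; it is judged then, once.
The state is a dict: "time": time; "qpos": joint angles; "joint_velocities": joint speeds; "joint_efforts": joint torques, N m; "tcp_pos": TCP position; "tcp_rot": TCP orientation; "contact_force": force on the tool from outside, world axes, zero at the start; "torque": the same for the moment, N m; "finger_gap": opening from 0.0 (shut) to 1.0 (fully open); "gripper_force": force on a finger pad.
Only numpy, scipy, OpenCV 4.12 (cv2) and the standard library are available. Lean on these libraries where they do the work, as an engineer would, in place of code of your own. Each camera call takes 0.05 s, during which the arm holds its last target. There are 200 camera calls.

## Working session

There is one attempt and no reset: what is moved stays moved. The work goes in short steps, Python scripts to look and compute and a shell command to move; the robot and the scene stay as the last step left them, time stands still between calls to the robot, and variables do not carry over. Pictures are saved under pics/ and viewed, at most 10 in all, crops included, and the job is handed in when it is done.

```bash
mkdir -p pics
cat > h.py <<'E'
import numpy as np, cv2
from cell import robot
def cap(n,f):
    c=robot.capture(n); cv2.imwrite(f,c["image"][:,:,::-1]); np.save(n+'.npy',{k:c[k] for k in c if k!='image'},allow_pickle=True); return c
def px2w(n,u,v,z):
    c=np.load(n+'.npy',allow_pickle=True).item()
    d=np.array([(u-c['cx'])/c['fx'],(v-c['cy'])/c['fy']]); s=d.copy()
    for _ in range(20): s=d/(1+c['k1']*(s@s))
    E=np.array(c['extrinsics']); r=E[:3,:3]@np.r_[s,1]; o=E[:3,3]
    return o+r*(z-o[2])/r[2]
E
python3 - <<'E'
from h import *
for n in('top','side'):
    c=cap(n,f'pics/{n}0.png'); print(n,c['fx'],c['k1'],np.round(c['extrinsics'],3))
s=robot.observe(); print(s['tcp_pos'],np.round(s['tcp_rot'],3),s['time'])
E
```

```text
top 503.3785534596624 0.021543195970373546 [[-0.096 -0.972  0.215  0.223]
 [-0.995  0.095 -0.015  0.025]
 [-0.006 -0.215 -0.977  1.478]
 [ 0.     0.     0.     1.   ]]
side 435.9319781575142 0.008112298953433664 [[ 1.     0.009  0.007  0.505]
 [ 0.001 -0.702  0.712 -0.922]
 [ 0.011 -0.712 -0.702  0.986]
 [ 0.     0.     0.     1.   ]]
[0.29568172 0.60620407 0.22160458] [[-0.899  0.438 -0.001]
 [ 0.438  0.899 -0.002]
 [-0.    -0.002 -1.   ]] 0.1
```

View pics/top0.png

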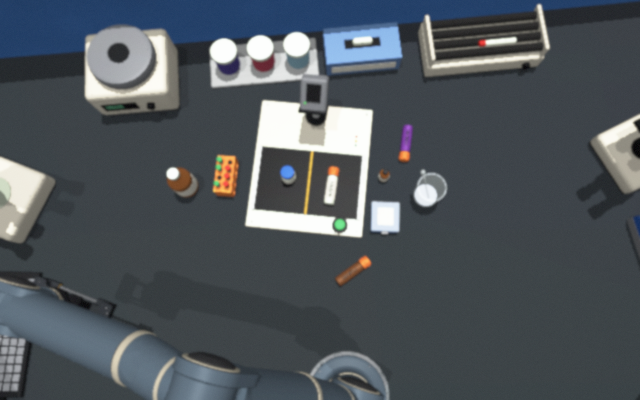

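View pics/side0.png

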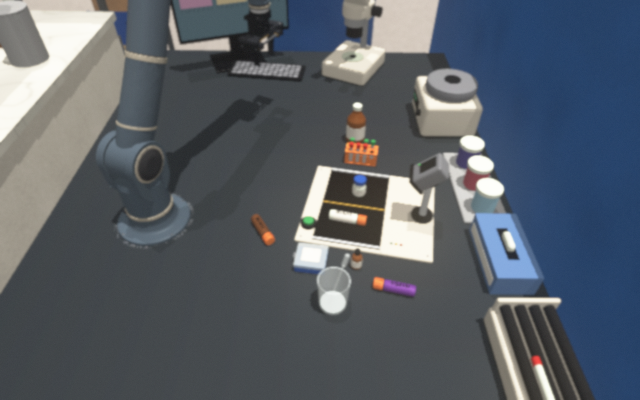

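The top view shows the mat at about (310,183), the yellow line from (312,152) to (307,213), and the tube right of it at about (331,185) with its orange cap at (333,172). The green key is at (340,225) and the pot at (288,175). I'll enlarge both views.

Run:
```python
import cv2
for n,(x,y) in (('top',(240,135)),('side',(295,160))):
    i=cv2.imread(f'pics/{n}0.png')[y:y+100,x:x+133]
    cv2.imwrite(f'pics/{n}0c.png',cv2.resize(i,None,fx=6,fy=6,interpolation=cv2.INTER_CUBIC))
```

```text
(no output)
```

View pics/top0c.png

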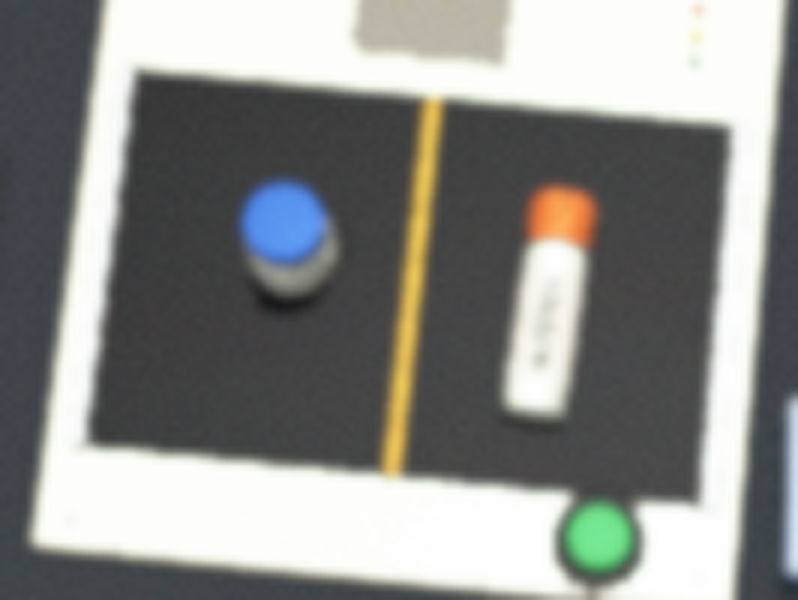

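View pics/side0c.png

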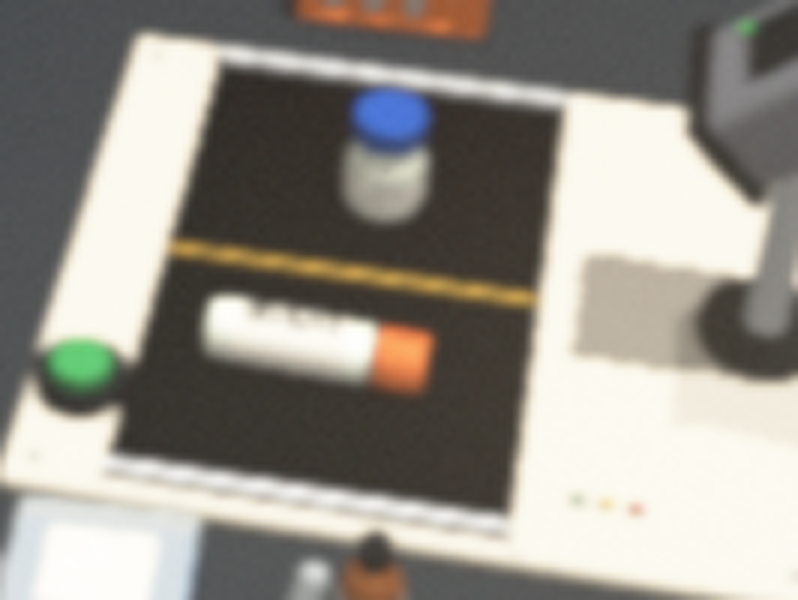

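The top crop shows the line's ends at crop (433,98) and (393,475), the tube's ends at (565,187) and (535,415), the key at (599,537) and the lid at (284,222). In the side crop the line's ends are (172,247) and (535,298), and the key is at (81,362).

Run:
```python
from h import *
def t(n,u,v,z):
    o=(240,135) if n=='top' else (295,160)
    return px2w(n,(u+.5)/6-.5+o[0],(v+.5)/6-.5+o[1],z)
for nm,A in {'top':[('far',433,98,.014),('near',393,475,.014),('tubefar',565,190,.03),('tubenear',535,414,.027),('key',599,537,.03),('lid',284,222,.076)],'side':[('far',535,298,.014),('near',172,247,.014),('key',81,362,.03),('tubefar',425,358,.029),('tubenear',208,327,.029)]}.items():
    P={k:t(nm,u,v,z) for k,u,v,z in A}
    c=(P['far']+P['near'])/2; d=P['far']-P['near']; L=np.linalg.norm(d); a=np.arctan2(d[1],d[0])
    print(nm,'line',c.round(4),'len',L.round(4),'yaw',np.degrees(a).round(2))
    R=np.array([[np.cos(a),np.sin(a)],[-np.sin(a),np.cos(a)]])
    for k in P: print(k,P[k].round(4),'line frame',(R@(P[k]-c)[:2]).round(4))
s=robot.observe();x=s['tcp_rot'][:,0];print('tool x yaw',np.degrees(np.arctan2(x[1],x[0])))
```

```text
top line [0.6114 0.0498 0.014 ] len 0.1959 yaw -10.92
far [0.7075 0.0313 0.014 ] line frame [0.0979 0.    ]
near [0.5152 0.0684 0.014 ] line frame [-0.0979 -0.    ]
tubefar [ 0.648 -0.03   0.03 ] line frame [ 0.0511 -0.0715]
tubenear [ 0.5363 -0.0042  0.027 ] line frame [-0.0635 -0.0672]
key [ 0.4717 -0.0292  0.03  ] line frame [-0.1221 -0.104 ]
lid [0.6316 0.1081 0.076 ] line frame [0.0089 0.061 ]
side line [0.6134 0.0502 0.014 ] len 0.1925 yaw -10.67
far [0.7079 0.0324 0.014 ] line frame [ 0.0962 -0.    ]
near [0.5188 0.068  0.014 ] line frame [-0.0962 -0.    ]
key [ 0.4731 -0.0308  0.03  ] line frame [-0.1229 -0.1055]
tubefar [ 0.6453 -0.0251  0.029 ] line frame [ 0.0454 -0.0681]
tubenear [ 0.5368 -0.0049  0.029 ] line frame [-0.0651 -0.0683]
tool x yaw 154.00067356769316
```

```bash
python3 -m inch '[[0.5,[-0.9,-0.72,0],0],[0.5,[-0.9,-0.72,0],0],[0.5,[-0.9,-0.72,0],0],[0.5,[-0.9,-0.72,0],0],[0.5,[-0.9,-0.72,0],0],[0.5,[-0.9,-0.72,0],0],[0.5,[-0.9,-0.72,0],0],[0.5,[-0.9,-0.72,0],0],[0.5,[-0.9,-0.72,0],0],[0.5,[-0.9,-0.72,0],0],[0.5,[-0.9,-0.72,0],0],[0.5,[-0.9,-0.72,0],0],[0.5,[-0.9,-0.72,0],0],[0.5,[-0.9,-0.72,0],0],[0.5,[-0.9,-0.72,0],0],[0.5,[-0.9,-0.72,0],0],[0.5,[-0.9,-0.72,0],0],[0.5,[-0.9,-0.72,0],0],[0.5,[-0.9,-0.72,0],0],[0.5,[-0.9,-0.72,0],0]]'
python3 -m inch '[[0.5,[0,0,0.2],1],[0.5,[0,0,0.2],1],[0.5,[0,0,0.2],1],[0.5,[0,0,0.2],1],[0.5,[0,0,0.2],1],[0.5,[0,0,0.2],1],[0.5,[0,0,0.2],1],[0.5,[0,0,0.2],1],[0.5,[0,0,0.2],1],[0.5,[0,0,0.2],1],[0.5,[0,0,0.2],1],[0.5,[0,0,0.2],1],[0.5,[0,0,0.2],1],[0.5,[0,0,0.2],1],[0.5,[0,0,0.2],1],[0.5,[0,0,0],0],[0.5,[0,0,0],0],[0.5,[0,0,0],0]]'
cat >> h.py <<'E'
a=np.radians(-10.8); C=np.array([.612,.050]); RL=np.array([[np.cos(a),np.sin(a)],[-np.sin(a),np.cos(a)]])
def st():
    s=robot.observe(); x=s['tcp_rot'][:,0]
    print('t',round(s['time'],2),'line xy mm',(1e3*(RL@(np.array(s['tcp_pos'])[:2]-C))).round(1),'z',round(1e3*s['tcp_pos'][2],1),'xyaw',np.degrees(np.arctan2(x[1],x[0])).round(1),'zaxis',s['tcp_rot'][:,2].round(3),'F',np.round(s['contact_force'],1),'gap',s['finger_gap'])
E
python3 -c "from h import *;st()"
```

```text
time: 2.1
tcp_pos: [0.592, -0.0195, 0.2221]
tcp_rot: [[-0.899, 0.438, -0.001], [0.438, 0.899, 0.0], [0.001, -0.0, -1.0]]
contact_force: [0.2, 0.0, -0.6]
finger_gap: 0.501
gripper_force: 0.0
time: 3.9
tcp_pos: [0.592, -0.0183, 0.1328]
tcp_rot: [[0.19, 0.982, 0.0], [0.982, -0.19, 0.0], [0.0, 0.0, -1.0]]
contact_force: [0.3, 0.4, -1.2]
finger_gap: 0.5
gripper_force: 0.0
t 3.9 line xy mm [ -6.9 -70.8] z 132.8 xyaw 79.1 zaxis [ 0.  0. -1.] F [ 0.3  0.4 -1.2] gap 0.49993937235385244
```

```bash
python3 -m inch '[[0.5,[-0.2,0,0.6],0],[0.5,[0,0,0.6],0],[0.5,[0,0,0.6],0],[0.5,[0,0,0.6],0],[0.5,[0,0,0.2],0],[0.5,[0,0,0],0],[0.5,[0,0,0],0]]'
python3 -m inch '[[0.5,[0,0,0.07],0],[0.5,[0,0,0],0],[0.5,[0,0,0],0]]'
python3 -m inch '[[0.5,[0,0,0.07],0],[0.5,[0,0,0],0],[0.5,[0,0,0],0]]'
python3 -c "
from h import *;st();cap('side','pics/s1.png');i=cv2.imread('pics/s1.png')[150:260,280:430];cv2.imwrite('pics/s1c.png',cv2.resize(i,None,fx=5,fy=5,interpolation=2))"
```

```text
time: 4.6
tcp_pos: [0.5913, -0.0243, 0.0553]
tcp_rot: [[0.191, 0.982, 0.001], [0.982, -0.191, 0.0], [0.0, 0.001, -1.0]]
contact_force: [0.4, 0.3, -0.5]
finger_gap: 0.502
gripper_force: 0.0
time: 4.9
tcp_pos: [0.5909, -0.0241, 0.0528]
tcp_rot: [[0.191, 0.982, 0.001], [0.982, -0.191, 0.0], [0.0, 0.001, -1.0]]
contact_force: [-0.3, 1.0, -0.2]
finger_gap: 0.501
gripper_force: 0.0
time: 5.2
tcp_pos: [0.5906, -0.0242, 0.0502]
tcp_rot: [[0.191, 0.982, -0.0], [0.982, -0.191, 0.0], [0.0, -0.0, -1.0]]
contact_force: [-0.6, 0.7, 0.7]
finger_gap: 0.5
gripper_force: 0.0
t 5.2 line xy mm [ -7.1 -76.8] z 50.2 xyaw 79.0 zaxis [-0.  0. -1.] F [-0.6  0.7  0.7] gap 0.5004526133319611
```

View pics/s1c.png

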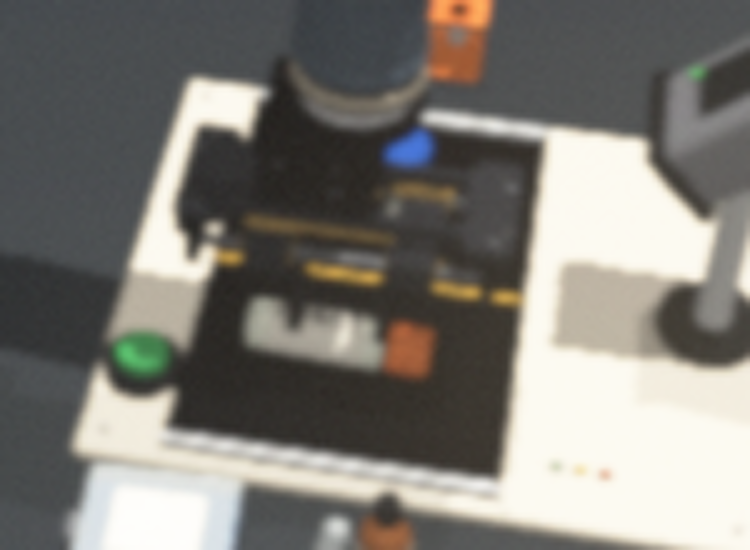

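The side crop shows both fingertips just above the tube, at about (295,318) and (375,318), clear of the pot's blue lid. Next I'll lower until they touch.

```bash
python3 -m inch '[[0.5,[0,0,0.15],0],[0.5,[0,0,0],0],[0.5,[0,0,0],0]]' | grep -E "pos|force"
python3 -m inch '[[0.5,[0,0,0.05],0],[0.5,[0,0,0],0],[0.5,[0,0,0],0]]'| grep -E "pos|force"
python3 -m inch '[[0.5,[0,0,0.04],0],[0.5,[0,0,0],0],[0.5,[0,0,0],0]]'| grep -E "pos|force"
```

```text
tcp_pos: [0.5905, -0.0242, 0.0456]
contact_force: [-0.1, -0.4, -0.1]
gripper_force: 0.0
tcp_pos: [0.5909, -0.0242, 0.0444]
contact_force: [0.2, 0.1, 0.7]
gripper_force: 0.3
tcp_pos: [0.591, -0.0242, 0.044]
contact_force: [-1.8, -0.7, 7.1]
gripper_force: 3.5
```

```bash
python3 -m inch '[[0.5,[0.08,0,0],0],[0.5,[0.15,0,0],0],[0.5,[0.15,0,0],0],[0.5,[0.15,0,0],0],[0.5,[0.15,0,0],0],[0.5,[0.15,0,0],0],[0.5,[0.08,0,0],0],[0.5,[0,0,0],0],[0.5,[0,0,0],0]]'| grep -E "pos|force"
python3 -m inch '[[0.5,[0,0,-0.5],0],[0.5,[0,0,-0.8],0],[0.5,[-1,0,-0.8],0],[0.5,[-1,0,-0.8],0],[0.5,[-1,0,-0.8],0],[0.5,[0,0,0],0],[0.5,[0,0,0],0]]'| grep -E "pos|force"
python3 -c "
from h import *;st();cap('top','pics/t1.png');cap('side','pics/s2.png')
a=cv2.imread('pics/t1.png')[135:235,240:370];b=cv2.imread('pics/s2.png')[160:260,295:425];cv2.imwrite('pics/m1.png',cv2.resize(np.hstack([a,b]),(780,300),interpolation=2))"
```

```text
tcp_pos: [0.5974, 0.0027, 0.0443]
contact_force: [0.2, -0.3, 5.6]
gripper_force: 2.8
tcp_pos: [0.5787, -0.0863, 0.1552]
contact_force: [-0.0, 1.0, -0.7]
gripper_force: 0.0
t 7.75 line xy mm [  -7.1 -140.1] z 155.2 xyaw 78.9 zaxis [ 0.002  0.001 -1.   ] F [-0.   1.  -0.7] gap 0.5006564773538049
```

View pics/m1.png

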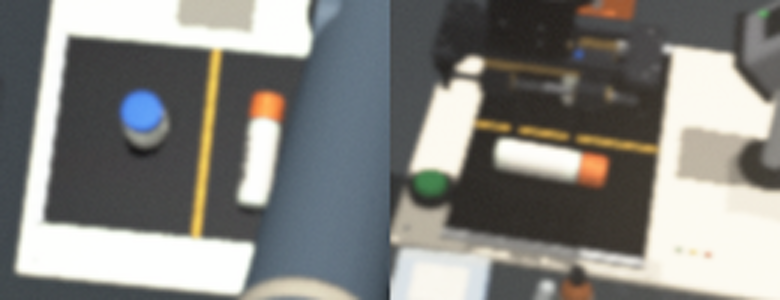

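The left half (top view) shows the tube from (268,93) to (254,206). The right half (side view) shows it from (496,155) to (606,170). It rolled left and stayed parallel to the line.

Run:
```python
from h import *
def L(n,u,v,z,o): return (1e3*(RL@(px2w(n,(u+.5)/3-.5+o[0],(v+.5)/3-.5+o[1],z)[:2]-C))).round(1)
print(L('top',268,93,.029,(240,135)),L('top',254,206,.027,(240,135)))
print(L('side',216,170,.029,(295,160)),L('side',106,155,.029,(295,160)))
```

```text
[ 51.1 -57.5] [-64.7 -54.3]
[ 49.1 -54.8] [-63.4 -56.1]
```

```bash
python3 -m inch '[[0.5,[1,0,0.6],0],[0.5,[1,0,0.8],0],[0.5,[0.55,0,0.8],0],[0.5,[0,0,0.8],0],[0.5,[0,0,0.4],0],[0.5,[0,0,0.2],0],[0.5,[0,0,0.1],0],[0.5,[0,0,0],0],[0.5,[0,0,0],0]]'| grep -E "pos|force"; python3 -c "from h import *;st()"
python3 -m inch '[[0.5,[0.08,0,0],0],[0.5,[0.15,0,0],0],[0.5,[0.15,0,0],0],[0.5,[0.15,0,0],0],[0.5,[0.15,0,0],0],[0.5,[0.15,0,0],0],[0.5,[0.1,0,0],0],[0.5,[0,0,0],0],[0.5,[0,0,0],0]]'| grep -E "pos|force"; python3 -c "from h import *;st()"
```

```text
tcp_pos: [0.5935, -0.0109, 0.0442]
contact_force: [-2.5, -0.2, 3.6]
gripper_force: 1.9
t 8.75 line xy mm [ -6.7 -63.3] z 44.2 xyaw 79.0 zaxis [ 0.001  0.001 -1.   ] F [-2.5 -0.2  3.6] gap 0.5027925597036207
tcp_pos: [0.6002, 0.0169, 0.0443]
contact_force: [-0.3, -0.8, 5.6]
gripper_force: 2.7
t 9.65 line xy mm [ -5.4 -34.7] z 44.3 xyaw 79.0 zaxis [ 0.003  0.    -1.   ] F [-0.3 -0.8  5.6] gap 0.5008905316645126
```

```bash
python3 -m inch '[[0.5,[0,0,-0.2],0],[0.5,[0,0,-0.3],0],[0.5,[-0.48,0,0],0],[0.5,[0,0,0],0],[0.5,[0,0,0.3],0],[0.5,[0,0,0.1],0],[0.5,[0,0,0.1],0],[0.5,[0,0,0],0],[0.5,[0,0,0],0],[0.5,[0.08,0,0],0],[0.5,[0.15,0,0],0],[0.5,[0.15,0,0],0],[0.5,[0.15,0,0],0],[0.5,[0.15,0,0],0],[0.5,[0.15,0,0],0],[0.5,[0.1,0,0],0],[0.5,[0,0,0],0],[0.5,[0,0,0],0]]'| grep -E "pos|force"; python3 -c "from h import *;st()"
python3 -m inch '[[0.5,[0,0,-0.5],0],[0.5,[0,0,-0.8],0],[0.5,[-1,0,-0.8],0],[0.5,[-1,0,-0.8],0],[0.5,[-1,0,-0.8],0],[0.5,[0,0,0],0],[0.5,[0,0,0],0]]'| grep -E "pos|force"
python3 -c "
from h import *;st();cap('top','pics/t3.png');cap('side','pics/s3.png')
a=cv2.imread('pics/t3.png')[135:235,240:370];b=cv2.imread('pics/s3.png')[160:260,295:425];cv2.imwrite('pics/m2.png',cv2.resize(np.hstack([a,b]),(780,300),interpolation=2))"
```

```text
tcp_pos: [0.6019, 0.0309, 0.0442]
contact_force: [-2.0, 0.1, 10.7]
gripper_force: 5.1
t 11.45 line xy mm [ -6.3 -20.7] z 44.2 xyaw 79.0 zaxis [ 0.001  0.001 -1.   ] F [-2.   0.1 10.7] gap 0.49587346900532675
tcp_pos: [0.5842, -0.0587, 0.1549]
contact_force: [0.6, 0.5, -0.9]
gripper_force: 0.0
t 12.15 line xy mm [  -7. -112.] z 154.9 xyaw 78.9 zaxis [ 0.001  0.001 -1.   ] F [ 0.6  0.5 -0.9] gap 0.4990936136972358
```

View pics/m2.png

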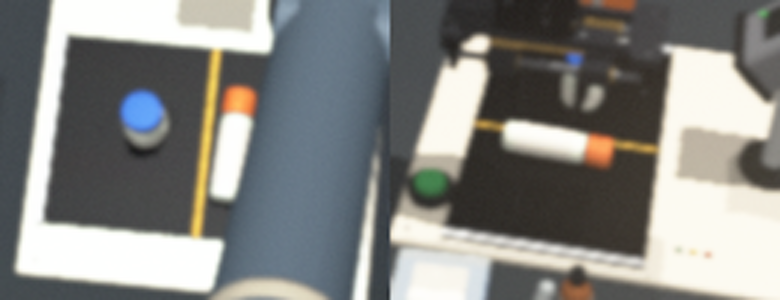

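The top half shows the tube from (240,87) to (225,200) and the line from (216,50) to (196,236). The side half shows the tube from (503,136) to (612,152).

Run:
```python
from h import *
def L(n,u,v,z,o): return (1e3*(RL@(px2w(n,(u+.5)/3-.5+o[0],(v+.5)/3-.5+o[1],z)[:2]-C))).round(1)
o=(240,135)
print(L('top',240,87,.029,o),L('top',225,200,.027,o),'line',L('top',216,50,.014,o),L('top',196,236,.014,o))
o=(295,160)
print(L('side',222,152,.029,o),L('side',113,136,.029,o))
```

```text
[ 54.8 -29.1] [-61.3 -25.3] line [96.  -0.4] [-97.3   0.3]
[ 52.2 -28.3] [-61.1 -27.7]
```

```bash
python3 -m inch '[[0.5,[1,0,0.6],0],[0.5,[1,0,0.8],0],[0.5,[0.57,0,0.8],0],[0.5,[0,0,0.8],0],[0.5,[0,0,0.4],0],[0.5,[0,0,0.2],0],[0.5,[0,0,0.1],0],[0.5,[0,0,0],0],[0.5,[0,0,0],0],[0.5,[0.08,0,0],0],[0.5,[0.15,0,0],0],[0.5,[0.15,0,0],0],[0.5,[0.15,0,0],0],[0.5,[0.15,0,0],0],[0.5,[0.15,0,0],0],[0.5,[0.1,0,0],0],[0.5,[0,0,0],0],[0.5,[0,0,0],0]]'| grep -E "pos|force"; python3 -c "from h import *;st()"
python3 -m inch '[[0.5,[0,0,-0.2],0],[0.5,[0,0,-0.3],0],[0.5,[-0.48,0,0],0],[0.5,[0,0,0],0],[0.5,[0,0,0.3],0],[0.5,[0,0,0.1],0],[0.5,[0,0,0.1],0],[0.5,[0,0,0],0],[0.5,[0,0,0],0],[0.5,[0.08,0,0],0],[0.5,[0.15,0,0],0],[0.5,[0.15,0,0],0],[0.5,[0.15,0,0],0],[0.5,[0.15,0,0],0],[0.5,[0.15,0,0],0],[0.5,[0.08,0,0],0],[0.5,[0,0,0],0],[0.5,[0,0,0],0]]'| grep -E "pos|force"; python3 -c "from h import *;st()"
python3 -m inch '[[0.5,[0,0,-0.5],0],[0.5,[0,0,-0.8],0],[0.5,[-1,0,-0.8],0],[0.5,[-1,0,-0.8],0],[0.5,[-1,0,-0.8],0],[0.5,[-1,0,0],0],[0.5,[0,0,0],0],[0.5,[0,0,0],0]]'| grep -E "pos|force"
python3 -c "
from h import *;st();cap('top','pics/t4.png');cap('side','pics/s4.png')
a=cv2.imread('pics/t4.png')[135:235,240:370];b=cv2.imread('pics/s4.png')[160:260,295:425];cv2.imwrite('pics/m3.png',cv2.resize(np.hstack([a,b]),(780,300),interpolation=2))"
```

```text
tcp_pos: [0.6057, 0.0449, 0.0443]
contact_force: [0.5, 0.2, 5.5]
gripper_force: 2.7
t 14.05 line xy mm [-5.2 -6.2] z 44.3 xyaw 79.0 zaxis [ 0.003  0.    -1.   ] F [0.5 0.2 5.5] gap 0.49980707314551964
tcp_pos: [0.6073, 0.0583, 0.0442]
contact_force: [-1.9, 0.5, 9.9]
gripper_force: 4.9
t 15.85 line xy mm [-6.1  7.3] z 44.2 xyaw 79.0 zaxis [ 0.001  0.001 -1.   ] F [-1.9  0.5  9.9] gap 0.500708573027228
tcp_pos: [0.5834, -0.0608, 0.1543]
contact_force: [0.1, 0.9, -0.7]
gripper_force: 0.0
t 16.65 line xy mm [  -7.3 -114.2] z 154.3 xyaw 78.9 zaxis [-0.  0. -1.] F [ 0.1  0.9 -0.7] gap 0.49664420307179613
```

View pics/m3.png

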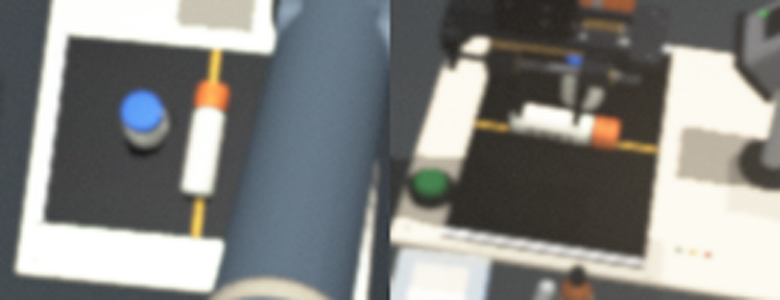

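The tube now lies over the line: in the top half it runs from (213,81) to (197,194), with the line showing at (216,60) and (198,215). I'll measure its centre and axis by segmentation.

Run:
```python
from h import *
i=cv2.imread('pics/t4.png').astype(int)
m=np.zeros(i.shape[:2],np.uint8); m[158:203,297:320]=1
b,g,r=i[...,0],i[...,1],i[...,2]
m&=((r>130)&~((r-b>70)&(g>120)&(r-g<90))).astype(np.uint8)
n,l,s,_=cv2.connectedComponentsWithStats(m); k=1+s[1:,4].argmax(); print(s[k])
P=np.array([RL@(px2w('top',u,v,.03)[:2]-C) for v,u in zip(*np.where(l==k))])
c=P.mean(0); w,V=np.linalg.eigh(np.cov((P-c).T)); v=V[:,1]; print(c*1e3,np.degrees(np.arctan(v[1]/v[0])),np.ptp(P@v),np.ptp(P@V[:,0]))
# yellow line in the first picture, same camera
i=cv2.imread('pics/top0.png').astype(int);b,g,r=i[...,0],i[...,1],i[...,2]
m=(r-b>60)&(g>100)&(r-g<100); m[:150]=0;m[214:]=0;m[:,:303]=0;m[:,316:]=0
P=np.array([RL@(px2w('top',u,v,.014)[:2]-C) for v,u in zip(*np.where(m))]);c=P.mean(0);v=np.linalg.eigh(np.cov((P-c).T))[1][:,1]
print('line',c*1e3,np.degrees(np.arctan(v[1]/v[0])),len(P))
```

```text
[300 162  17  40 361]
[-9.92574825  0.14262506] -6.977384099780574 0.12190382561990465 0.036727245595586294
line [-0.71407654  0.11411357] -0.40293832296033166 231
```

Run:
```python
from h import *
i=cv2.imread('pics/t4.png').max(2).astype(float)
# per-row edges at half level
E=[]
for v in range(164,198):
    r=i[v,296:322]; h=(r.max()+45)/2; k=np.where(r>h)[0]; a,b=k[0],k[-1]
    if a==0 or b>=len(r)-1: continue
    le=296+a-(r[a]-h)/(r[a]-r[a-1]); re=296+b+(r[b]-h)/(r[b]-r[b+1]); E.append([v,le,re])
    if v%4==0: print(v,round(le,2),round(re,2))
for c,n in((1,'left'),(2,'right'),(0,'mid')):
    P=np.array([RL@(px2w('top',e[c] if c else (e[1]+e[2])/2,e[0],.03)[:2]-C) for e in E if 5.5<e[2]-e[1]<14])*1e3
    p=np.polyfit(P[:,0],P[:,1],1); print(n,len(P),'y at x=0',p[1].round(2),'yaw deg',np.degrees(np.arctan(p[0])).round(2))
```

```text
164 305.25 315.56
168 304.43 315.44
172 304.05 314.11
176 303.15 314.09
180 302.43 313.64
184 301.77 312.83
188 301.15 312.15
192 300.48 311.61
196 299.82 310.85
left 34 y at x=0 16.85 yaw deg -3.36
right 34 y at x=0 -15.36 yaw deg -2.9
mid 34 y at x=0 0.75 yaw deg -3.13
```

The tube is centred (y about +0.8 mm, yaw about -3°), well within tolerance. Next I'll shut the gripper and move over the key.

```bash
python3 -m inch '[[0,[0.1,-0.6,0],0],[0,[0.1,-0.7,0],0],[0,[0.1,-0.7,0],0],[0,[0,-0.7,0],0],[0,[0,-0.7,0.2],0],[0,[0,-0.43,0.6],0],[0,[0,0,0.8],0],[0,[0,0,0.8],0],[0,[0,0,0.6],0],[0,[0,0,0.5],0],[0,[0,0,0],0],[0,[0,0,0],0],[0,[0,0,0],0]]' >/dev/null
python3 -c "
from h import *;st();cap('side','pics/s5.png')
b=cv2.imread('pics/s5.png')[160:260,285:415];cv2.imwrite('pics/m4.png',cv2.resize(b,(780,600),interpolation=2))"
```

```text
t 18.05 line xy mm [-121.4 -103.8] z 49.8 xyaw 79.1 zaxis [ 0.001  0.    -1.   ] F [-0.   0.6  0.6] gap 0.007802130377949145
```

View pics/m4.png

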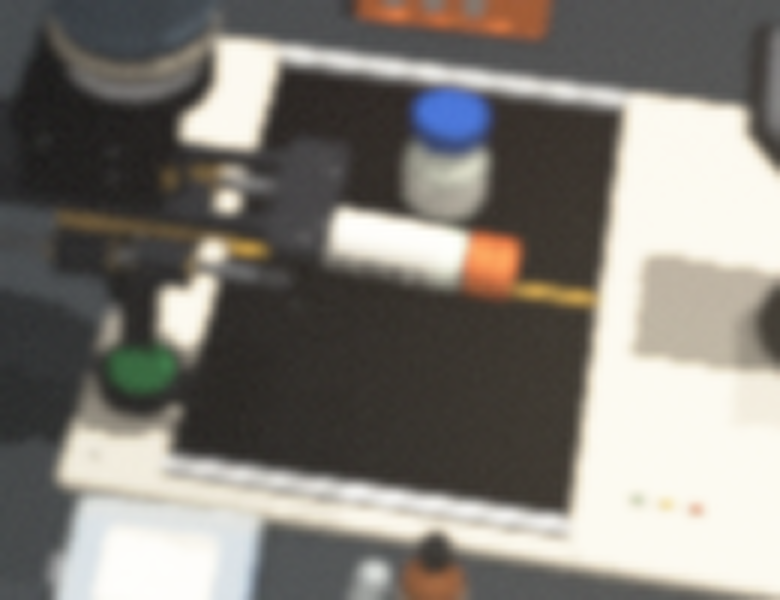

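The side crop shows the shut fingertips just above the key, at (140,330) with the key at (140,368), and the tube lying on the line. Now I'll press.

```bash
python3 -m inch '[[0,[0,0,0.3],0],[0,[0,0,0.3],0],[0,[0,0,0.1],0],[0,[0,0,0],0],[0,[0,0,0],0]]'| grep -E "pos|_force"
python3 -m inch '[[0,[0,0,0.1],0],[0,[0,0,0],0],[0,[0,0,0],0]]'| grep -E "pos|t_force"
python3 -m inch '[[0,[0,0,0.06],0],[0,[0,0,0],0],[0,[0,0,0],0]]'| grep -E "pos|t_force"
```

```text
tcp_pos: [0.473, -0.0294, 0.0284]
contact_force: [-0.4, 1.0, 6.2]
gripper_force: 3.2
tcp_pos: [0.4731, -0.0295, 0.0278]
contact_force: [-7.6, 0.8, 35.3]
tcp_pos: [0.4732, -0.0294, 0.0274]
contact_force: [-11.5, 2.7, 51.5]
```

```bash
python3 -m inch '[[0,[0,0,-0.15],0],[0,[0,0,0],0],[0,[0,0,0],0]]'| grep -E "pos|_force"
for k in 1 2 3 4 5; do python3 -m inch '[[0,[0,0,-0.04],0],[0,[0,0,0],0],[0,[0,0,0],0]]'| grep -E "pos|_force"; done
```

```text
tcp_pos: [0.4731, -0.0295, 0.0282]
contact_force: [-0.8, 1.6, 11.4]
gripper_force: 5.5
tcp_pos: [0.4731, -0.0295, 0.0289]
contact_force: [1.3, 0.7, 3.3]
gripper_force: 1.8
tcp_pos: [0.4728, -0.0296, 0.0302]
contact_force: [2.6, 1.4, 2.5]
gripper_force: 1.4
tcp_pos: [0.4724, -0.0298, 0.0313]
contact_force: [0.8, 0.6, 2.9]
gripper_force: 1.1
tcp_pos: [0.4722, -0.0298, 0.0325]
contact_force: [1.6, 0.2, 2.0]
gripper_force: 0.8
tcp_pos: [0.4719, -0.0295, 0.0336]
contact_force: [0.3, 0.3, -0.6]
gripper_force: 0.0
```

The spring force starts near z = 33 mm and the key bottoms out at about 28 mm, so it went through its full 5 mm. I'll retreat and check.

```bash
python3 -m inch '[[0,[0,0,-0.5],0],[0,[0,0,-0.8],0],[0,[0,0,-1],0],[0,[0,0,-1],0],[0,[0,0,-1],0],[0,[0,0,-1],0],[0,[0,0,0],0],[0,[0,0,0],0],[0,[0,0,0],0],[0,[0,0,0],0]]'| grep -E "pos|_force"
python3 -c "
from h import *;st();cap('side','pics/s6.png')
b=cv2.imread('pics/s6.png')[140:290,270:470];cv2.imwrite('pics/m5.png',cv2.resize(b,(800,600),interpolation=2))"
```

```text
tcp_pos: [0.4716, -0.0296, 0.1916]
contact_force: [0.1, -0.4, -0.1]
gripper_force: 0.0
t 22.0 line xy mm [-123.  -104.5] z 191.6 xyaw 79.0 zaxis [-0.003 -0.    -1.   ] F [ 0.1 -0.4 -0.1] gap 0.005685992324731024
```

View pics/m5.png

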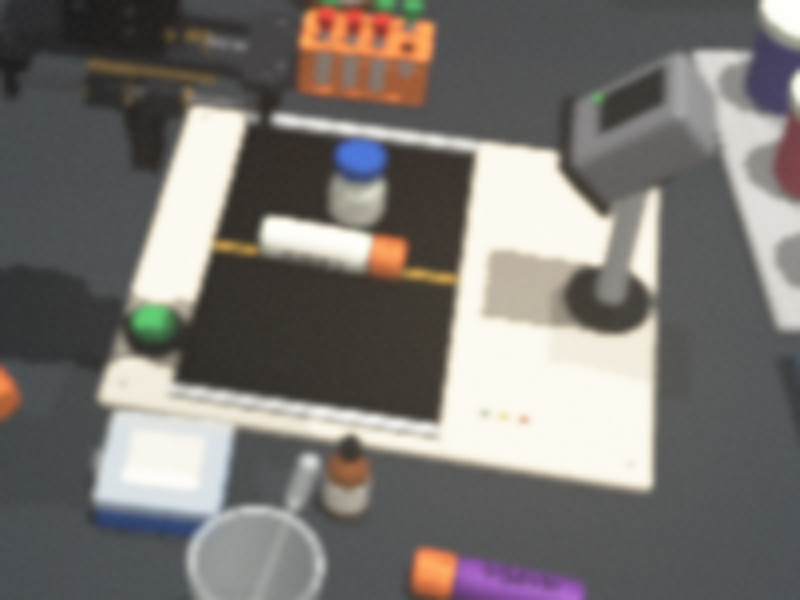

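The tube lies on the line from (262,233) to (405,257), the key at (153,322) is back up, the pot hasn't moved, and the gripper is clear.

```bash
python3 -c "
from cell import robot
print(robot.finish_job())"
```

```text
the job is handed in; nothing more can be done
None
```

I handed the job in with the tube at rest on the yellow line (about 1 mm off centre, roughly 3° off its direction), the read key pressed through its full travel and back up, and nothing else seen to move; no verdict was returned.

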